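# Seat the tube block on the shaker's pins and latch it

## Task

The aluminium tube block on the little lab shaker was set down askew and is riding on top of the two locating pins and the front rests. Push it across with the fingertips, without picking it up, until its two holes drop over the pins and it lies flat on the deck; only then push the black latch post behind it towards the block until the bolt is fully home over the block's edge. Leave the things around the shaker where they are.

Things in the scene. Friction and masses are not known exactly. Their poses are not given: they have to be found in the camera images.
- shaker: white shaker, 170 (x) x 210 (y) mm, fixed to the desk; its front, with dials and display, faces -x. Origin under its centre on the desk, z up. Grey deck on top, 60 mm above the origin. Two black rests 7 mm high at the deck's front: x -60 to -45, y 46 to 64 and -64 to -46 mm. Seated, the block has the shaker's axes and its origin is at (0, 0, 60) mm
- tube_block: loose aluminium block, 0.3 to 0.6 kg: flange plate 85 (x) x 170 (y) x 8 mm, on its middle a well block 60 x 92 mm, top 34 mm above the underside. Origin at the centre of the plate's underside, z up. It starts level, underside 67 mm above the desk, displaced 15 to 27 mm to the shaker's front (-x), up to 16 mm sideways, turned up to 0.09 rad; it drops 7 mm when seated
- hole_left (a point): centre, at the underside, of the round through hole in the plate: 12 mm wide, 62 mm left (+y) of the block's centre
- hole_right (a point): centre, at the underside, of the slot through the plate: 12 mm (x) by 17 mm (y), 62 mm right (-y) of the block's centre
- pin_left (a point): foot, at deck height, of the shaker's left pin: 9 mm thick, 7 mm high, tapered over its upper half to 5 mm, at (0, 62, 60) mm in the shaker's frame; hidden below the block at the start
- pin_right (a point): foot, at deck height, of the shaker's right pin, the same, at (0, -62, 60) mm in the shaker's frame
- latch (a joint): slide bolt on the deck behind the block, m: 0 open (bolt tip 46.5 mm behind the shaker's centre, 4 mm clear of the seated block), 0.014 home, moving to the shaker's front (-x), 10 mm over the seated plate. Bolt 9.5 to 13.5 mm above the deck, so it passes over the plate only when seated. Takes about 2 N and stays where it is left
- latch_post (a point): middle of the latch's upright black post: 11 mm thick, its top 42.5 mm above the deck, this point 30 mm above the deck; open it stands 62.5 mm behind the shaker's centre (+x), on its middle line. Two guide blocks beside it reach 15.5 mm above the deck (9.5 to 15.5 mm either side, to 83 mm behind the centre): push it above them
- tube_yellow: bystander: capped sample tube lying down, yellow cap, 94 mm long, right of the shaker
- tube_red: bystander: capped sample tube lying down, red cap, 94 mm long, right of the shaker
- tube_purple: bystander: capped sample tube lying down, purple cap, 94 mm long, right of the shaker
- timer: bystander: white bench timer with red knob, 62 x 62 x 43 mm, left of the shaker near the desk's front
- reagent_bottle: bystander: brown bottle with black cap, 58 mm wide, 109 mm high, left of the shaker

How it is judged (in metres and radians):
On the way, in this order (a step that is already met when the one before it is completed fails the run):
1. the tube block has dropped over both pins and lies flat on the deck, while the latch is still open (z of tube_block in the frame of shaker below 0.0618 m and angle between tube_block's own z axis and vertical below 0.03 rad and horizontal distance between hole_left and pin_left below 0.004 m and horizontal distance between hole_right and pin_right below 0.004 m and value of joint latch below 0.006 m), for 0.2 s.
2. the latch is home over the seated block (z of tube_block in the frame of shaker below 0.0618 m and angle between tube_block's own z axis and vertical below 0.03 rad and horizontal distance between hole_left and pin_left below 0.004 m and horizontal distance between hole_right and pin_right below 0.004 m and value of joint latch above 0.011 m), for 0.2 s.
At the end, for the whole second after the job is handed in: The tube block lies flat on the deck (within 1.8 mm, 0.03 rad), both holes over their pins (within 4 mm), at rest, and the latch is at least 11 of its 14 mm home (all of step 2 and linear speed of tube_block below 0.01 m/s); the robot touches nothing.
It fails at once if the tube block is lifted (8 mm above its start) or tipped over 0.35 rad (z of tube_block in the frame of shaker above 0.075 m or angle between tube_block's own z axis and vertical above 0.35 rad).
It fails at once if a bystander is moved by over 20 mm (distance of any of tube_yellow, tube_red, tube_purple, timer, reagent_bottle from where it was at the start of the episode above 0.02 m).
It also fails if it takes over 64 s, if anything falls off the work surface, if the arm or the gripper's body presses on something with over 40 N, if the wrist force passes 120 N, or if a joint passes its speed limit or range.

## Robot

A 6-joint arm with a two-finger parallel gripper is mounted at the origin on a cart in front of the work surface, level with it; the furniture and walls round the work are solid. World frame = base frame: x ahead of the robot, y to its left, z up, the work surface at z = 0. Lengths are in mm, angles in rad, forces in N, time in s.
With the tool pointing down it reaches from about 350 to 725 mm from the base axis. Payload 4.3 kg.
Tool frame: the origin (TCP) lies at the very end of the fingers, on their centre line; the grasp point (between the pads) lies 19 mm behind it (arm.hold_point_z is the z of the grasp point in the tool frame, in mm); z points along the fingers, y is the direction in which the jaws open and shut (so a half turn about z gives the same grasp; the last joint's range is limited). The gripper opens to 85 mm and grips with 20 to 120 N. Pads are 22 mm wide; open, the fingers measure 114 mm over their backs; the gripper's body (76 mm by 85 mm) begins 54 mm behind the grasp point. The pads swing forward as they close: fully open they stand 13 mm farther back than shut.
Start: joints at [-1.366, 0.377, 0.081, 1.274, 0, 1.46], TCP at [178.047, -546.782, 192.829] pointing down, gripper open.
Joint ranges: [-2.72, 2.72], [-0.84, 1.66], [-1.02, 1.22], [-1.77, 2.12], [-1.37, 1.28], [-3.14, 3.14]. Speed limits (rad/s): [2.57, 2.57, 3.14, 3.14, 3.14, 3.14].

## Interface

Orientations are given as [roll, pitch, yaw] about the fixed x, y, z axes, in that order (R = Rz(yaw) Ry(pitch) Rx(roll)).
In Python, from rig import get_state, cams, ticket, arm gives the robot as it stands.
- The arm moves only by the tool send_rows, never from a script. Its argument "rows" is a list of rows, each a list of 7 numbers: the shift along the world's x, y, z in mm, then the turn, a rotation vector about the world's x, y, z in rad, then the closure, from -1 (fully open) to 1 (shut). In form: [[x, y, z, rx, ry, rz, hand], ...]. A call has 1 to 20 rows; each row shifts and turns the commanded pose from where the row before left it; what a row does not reach is not made up. A row lasts 1/8 s, in which the tool goes at most 62.5 mm and 10.7 degrees, less where a joint would pass 70% of its speed; a pose out of reach is approached as far as the arm can. A call is refused whole if a number of a shift passes 62.5 or a number of a turn 0.188, either way. A call with a gripper value outside its range is refused whole. The fingers move at their own pace and stop on an object; the grip force is fixed at half the most. Time passes only in rows, so rows that do not move let the fingers close. It gives the time, the measured TCP pose, the force and the opening at its end, in the units of the state.
- get_state(): the state, without advancing time (a new reading comes with each control period).
- cams.grab_frame(name): name is "scene" or "side" or "wrist"; returns a dict with "color" (384x512x3 uint8, red, green, blue), "z_map" (384x512 float32, mm along the optical axis (not along the pixel's ray), 0 where there is no reading), "vertical_fov" (degrees; the focal length in pixels is half the picture's height over the tangent of half this angle, whatever the lens; pixels are square), "cx", "cy" (the principal point, pixels), "cam_to_world" (4x4, takes a point from camera to world coordinates); the wrist camera has in their place "tool_from_camera" (4x4, takes a point from camera to tool coordinates, whose origin is the TCP and whose axes are the flange's). Camera axes: x right, y down, z forward; pixel columns grow to the right and rows downward; lengths in mm; the calibration is good to about 2 mm. The wrist camera is an equidistant fisheye: a pixel r from the principal point sees the ray r / f radians off the axis. A picture is of the moment at which its call begins: read the wrist's pose just before it.
- ticket.close_job(): hands the job in, once; it reports no verdict.
The state is a dict: "time": time; "q": joint angles; "qd": joint speeds; "effort": joint torques, N m; "tool_pos": TCP position; "tcp_rot": TCP orientation; "ft_force": force on the tool from outside, world axes, zero at the start; "torque": the same for the moment, N m; "gripper_width": finger opening in mm.
Only numpy, scipy, OpenCV 4.12 (cv2) and the standard library are available. Lean on these libraries where they do the work, as an engineer would, in place of code of your own. Each camera call takes 0.05 s, during which the arm holds its last target. There are 200 camera calls.

## Working session

There is one attempt and no reset: what is moved stays moved. The work goes in short steps, Python scripts to look and compute and a tool call to move; the robot and the scene stay as the last step left them, time stands still between calls to the robot, and variables do not carry over. Pictures are saved under pics/ and viewed, about 8 in all and at most 12, crops included, and the job is handed in when it is done.

Besides the shell and the picture viewer there is one more tool, called after "Call:" by a JSON object that holds its "method" and its "body". send_rows: Moves the arm, as the interface text tells. Its arguments: {"type":"object","properties":{"rows":{"type":"array"}},"required":["rows"]}

```bash
ls; mkdir -p pics; python3 - <<'E'
from rig import get_state,cams
import cv2,numpy as np
s=get_state();print({k:np.round(s[k],3).tolist() for k in s})
for n in("scene","side"):
    f=cams.grab_frame(n);np.savez(f"pics/{n}0.npz",**f)
    print(n,f["vertical_fov"],f["cx"],f["cy"],np.round(f["cam_to_world"],3).tolist())
    cv2.imwrite(f"pics/{n}0.png",f["color"][:,:,::-1])
E
```

```text
pics
{'time': 0.0, 'q': [-1.366, 0.378, 0.08, 1.274, -0.0, 1.46], 'qd': [-0.001, 0.001, -0.002, 0.0, 0.0, -0.001], 'effort': [0.0, -46.36, 26.988, 0.021, 0.0, 0.0], 'tool_pos': [177.892, -546.026, 191.872], 'tcp_rot': [-3.14, -0.0, 0.315], 'ft_force': [0.815, 0.072, -0.172], 'torque': [-0.007, 0.008, 0.009], 'gripper_width': 85.693}
scene 43.01365084538885 256.53766292391475 180.8171299090534 [[0.885, -0.186, 0.427, 108.405], [-0.466, -0.341, 0.817, -1072.646], [-0.006, -0.922, -0.388, 586.235], [0.0, 0.0, 0.0, 1.0]]
side 44.640128291177945 257.5874842158852 198.72305811108652 [[-0.84, -0.26, 0.477, 62.503], [-0.543, 0.37, -0.754, 800.905], [0.02, -0.892, -0.452, 600.183], [0.0, 0.0, 0.0, 1.0]]
```

View pics/scene0.png

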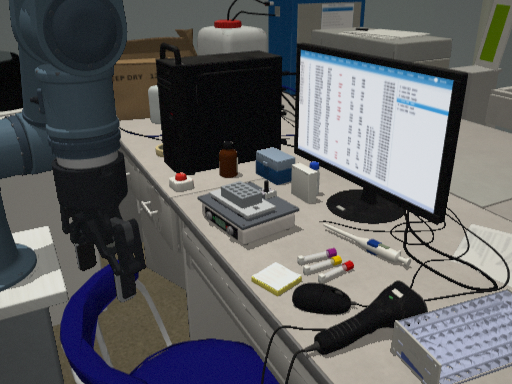

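View pics/side0.png

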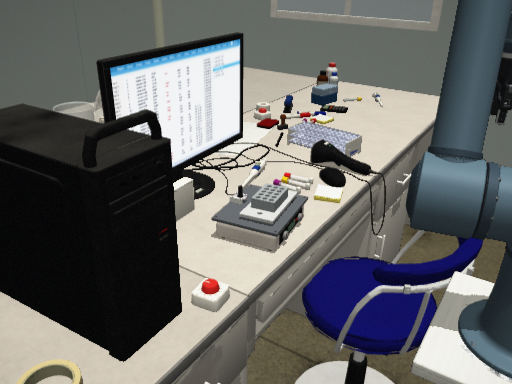

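The scene view shows the shaker at about (248,210), block top at (246,190) and latch post at (266,187). In the side view the block is at (270,200) and the post at (240,192). The bottle stands at scene (229,160), the timer at (181,181) and the tubes at (320,262). Next I'll get rough positions from depth, then look from the wrist.

```bash
cat > h.py <<'E'
import numpy as np,cv2
from rig import get_state,cams
from scipy.spatial.transform import Rotation as R
def load(n): return dict(np.load(f"pics/{n}.npz"))
def foc(f): return f["color"].shape[0]/2/np.tan(np.radians(float(f["vertical_fov"]))/2)
def cloud(f):
    h,w=f["z_map"].shape;v,u=np.mgrid[:h,:w].astype(float);F=foc(f)
    z=f["z_map"];x=(u-f["cx"])/F;y=(v-f["cy"])/F
    P=np.stack([x*z,y*z,z],-1);T=f["cam_to_world"]
    return P@T[:3,:3].T+T[:3,3]
def ray(f,uv,z):   # pixel -> world point on plane z, pinhole
    uv=np.atleast_2d(uv).astype(float);F=foc(f);T=f["cam_to_world"]
    d=np.c_[(uv-[f["cx"],f["cy"]])/F,np.ones(len(uv))]@T[:3,:3].T
    return T[:3,3]+d*((z-T[2,3])/d[:,2:])
def wrist(name):
    s=get_state();f=cams.grab_frame("wrist")
    T=np.eye(4);T[:3,:3]=R.from_euler("xyz",s["tcp_rot"]).as_matrix();T[:3,3]=s["tool_pos"]
    f["cam_to_world"]=T@f["tool_from_camera"];np.savez(f"pics/{name}.npz",**f);cv2.imwrite(f"pics/{name}.png",f["color"][:,:,::-1]);return f
def wray(f,uv,z):  # equidistant fisheye
    uv=np.atleast_2d(uv).astype(float);F=foc(f);T=f["cam_to_world"]
    p=uv-[f["cx"],f["cy"]];r=np.linalg.norm(p,axis=1)+1e-9;a=r/F
    d=np.c_[p/r[:,None]*np.sin(a)[:,None],np.cos(a)]@T[:3,:3].T
    return T[:3,3]+d*((z-T[2,3])/d[:,2:])
E
python3 - <<'E'
from h import *
f=load("scene0");P=cloud(f)
for n,(u,v) in dict(top=(238,190),post=(266,184),deckR=(285,207),bottlecap=(229,144),timer=(181,176),tubes=(320,262),pur=(330,253)).items(): print(n,P[v,u].round())
g=load("side0");Q=cloud(g)
for n,(u,v) in dict(top=(268,195),post=(240,188),timer=(210,288)).items(): print(n,Q[v,u].round())
w=wrist("w0");print(np.round(w["tool_from_camera"],3),w["vertical_fov"],w["cx"],w["cy"])
# shaker top cloud
for X in(P,Q):
    m=(abs(X[...,2]-60)<4)&(X[...,0]>250)&(X[...,0]<800)&(abs(X[...,1])<400)
    p=X[m];print(len(p),np.percentile(p,[2,50,98],axis=0).round())
E
```

```text
top [574. -84. 103.]
post [662. -66.  94.]
deckR [ 670. -149.   62.]
bottlecap [698. 236. 107.]
timer [529. 213.  42.]
tubes [ 647. -337.   15.]
pur [ 685. -319.   17.]
top [584. -71.  96.]
post [661. -63.  97.]
timer [522. 237.  40.]
[[-1.00000e-03 -9.62000e-01 -2.72000e-01  6.98190e+01]
 [ 1.00000e+00 -1.00000e-03 -1.00000e-03  6.08000e-01]
 [ 0.00000e+00 -2.72000e-01  9.62000e-01 -1.80398e+02]
 [ 0.00000e+00  0.00000e+00  0.00000e+00  1.00000e+00]] 65.70646984690485 252.6293331886199 188.03738521533631
1485 [[ 512. -185.   56.]
 [ 600. -109.   61.]
 [ 792.  299.   63.]]
1647 [[ 512. -170.   57.]
 [ 570.   -8.   60.]
 [ 692.  380.   63.]]
```

Call:
{"method": "send_rows", "body": {"rows": [[23,23.3,2,0,0,0.1413,0],[23,23.3,2,0,0,0.1413,0],[23,23.3,2,0,0,0.1413,0],[23,23.3,2,0,0,0.1413,0],[23,23.3,2,0,0,0.1413,0],[23,23.3,2,0,0,0.1413,0],[23,23.3,2,0,0,0.1413,0],[23,23.3,2,0,0,0.1413,0],[23,23.3,2,0,0,0.1413,0],[23,23.3,2,0,0,0.1413,0],[23,23.3,2,0,0,0.1413,0],[23,23.3,2,0,0,0.1413,0],[23,23.3,2,0,0,0.1413,0],[23,23.3,2,0,0,0.1413,0],[23,23.3,2,0,0,0.1413,0],[23,23.3,2,0,0,0.1413,0],[23,23.3,2,0,0,0.1413,0],[23,23.3,2,0,0,0.1413,0],[23,23.3,2,0,0,0.1413,0],[23,23.3,2,0,0,0.1413,0]]}}

```text
time: 2.65
tool_pos: [638.5, -79.9, 232.4]
tcp_rot: [3.141, -0.001, -3.138]
ft_force: [0.3, -0.0, 0.5]
gripper_width: 42.9
```

```bash
python3 - <<'E'
from h import *
w=wrist("w1");s=get_state();print(s["tool_pos"],s["tcp_rot"],s["gripper_width"],s["time"],s["q"])
print(w["cam_to_world"].round(3))
cv2.imwrite("pics/w1b.png",cv2.resize(w["color"][:,:,::-1],None,fx=1.5,fy=1.5,interpolation=cv2.INTER_CUBIC))
P=cloud(load("scene0"));m=(P[...,0]>690)&(P[...,0]<800)&(P[...,1]>-200)&(P[...,1]<60)
p=P[m];p=p[p[:,2]>80];print(len(p),p.min(0),p.max(0)) if len(p) else 0
E
```

```text
[640.75421455 -76.55812838 231.97513623] [ 3.13870811e+00  8.71656374e-04 -3.13127392e+00] 42.394113835580086 2.7 [-0.21880294  0.53277387  0.42408196  1.46191069  0.00300713 -0.22912264]
[[-3.00000e-03  9.63000e-01  2.69000e-01  5.71222e+02]
 [ 1.00000e+00  3.00000e-03  1.00000e-03 -8.04310e+01]
 [ 0.00000e+00  2.69000e-01 -9.63000e-01  4.12870e+02]
 [ 0.00000e+00  0.00000e+00  0.00000e+00  1.00000e+00]]
33 [796.41983217 -32.56501275  80.08649933] [799.90956294  29.97188482  92.35729347]
```

View pics/w1b.png

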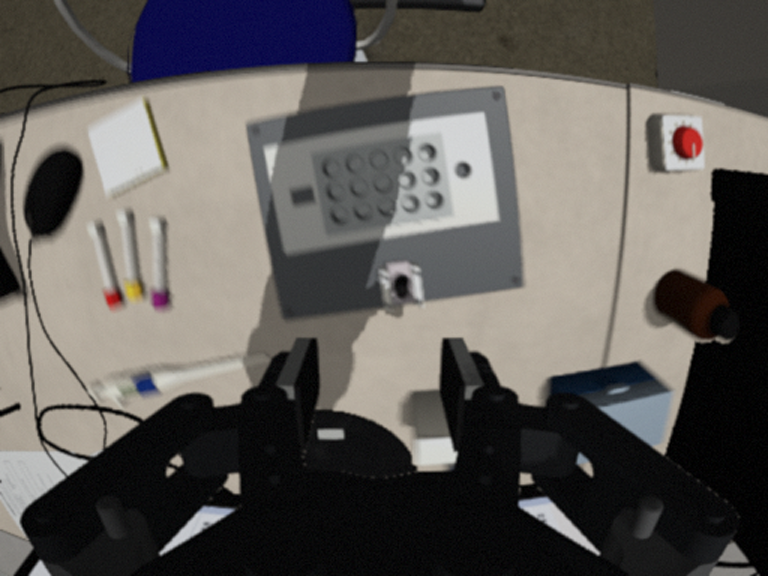

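The wrist view (1.5x scale) shows these positions:
- **Deck corners:** (249,124), (503,88), (523,287) and (283,320).
- **Plate corners:** about (263,145), (486,112), (499,219) and (283,255).
- **Round hole:** (463,170). **Slot:** (302,195).
- **Post:** (400,288).

The block sits forward and turned relative to the deck. I'll measure it next.

```bash
cat > meas.py <<'E'
from h import *
def hole(f,g,uv,z,wpx=9):
    x,y=np.round(uv).astype(int);r=g[y-wpx:y+wpx+1,x-wpx:x+wpx+1]
    t,_=cv2.threshold(cv2.GaussianBlur(r,(3,3),0),0,255,cv2.THRESH_OTSU)
    n,l,st,c=cv2.connectedComponentsWithStats((r<t).astype(np.uint8))
    i=min(range(1,n),key=lambda i:np.hypot(*(c[i]-wpx))-0.05*st[i,4]);  # central blob
    return c[i]+[x-wpx,y-wpx],st[i]
def deck(f,mask_extra=None):
    c=f["color"].astype(int);m=((c[...,2]-c[...,0])>2).astype(np.uint8)
    m=cv2.morphologyEx(m,cv2.MORPH_OPEN,np.ones((3,3)))
    return m
E
python3 - <<'E'
from meas import *
f=load("w1");c=f["color"];g=cv2.cvtColor(c,cv2.COLOR_RGB2GRAY)
for n,p in dict(deckL=(335,160),deckShadow=(185,160),plateL=(320,85),plateSh=(185,120),desk=(380,160),deskSh=(175,230),side=(345,185)).items(): print(n,c[p[1],p[0]])
m=deck(f);cs,_=cv2.findContours(m,0,cv2.CHAIN_APPROX_NONE)
for k in sorted(cs,key=cv2.contourArea)[-5:]: print(cv2.contourArea(k),cv2.boundingRect(k))
for n,uv in dict(L=(463/1.5,170/1.5),S=(302/1.5,195/1.5)).items():
    q,st=hole(f,g,uv,75,9);print(n,q,st,wray(f,q,75).round(1))
for z in(60,):
  dc=np.array([(249,124),(503,88),(523,287),(283,320)])/1.5
  dc=cv2.cornerSubPix(g,dc.astype(np.float32).reshape(-1,1,2),(4,4),(-1,-1),(3,50,.01)).reshape(-1,2)
  D=wray(f,dc,z);print(dc,D.round(1),np.linalg.norm(np.roll(D,-1,0)-D,axis=1).round(1),D.mean(0))
E
```

```text
deckL [ 99 101 104]
deckShadow [54 55 55]
plateL [210 211 213]
plateSh [125 125 121]
desk [184 175 162]
deskSh [107 102  93]
side [81 82 84]
537.5 (166, 80, 25, 66)
717.5 (274, 59, 64, 26)
2353.5 (367, 242, 81, 56)
4043.0 (232, 83, 115, 115)
6754.5 (85, 0, 158, 55)
L [308.46153846 112.86813187] [ 4  4 10 11 91] [[576.6 -16.9  75. ]]
S [201.44444444 130.26388889] [  2   4  16  12 144] [[ 597.1 -138.9   75. ]]
[[163.51466   82.99467 ]
 [335.3       57.207306]
 [348.40094  190.8462  ]
 [188.47765  212.33284 ]] [[ 539.1 -187.5   60. ]
 [ 507.1   18.2   60. ]
 [ 673.1   42.5   60. ]
 [ 702.4 -162.4   60. ]] [208.2 167.8 207.  165.2] [605.39267996 -72.30265152  60.        ]
```

Call:
{"method": "send_rows", "body": {"rows": [[-19,-1.6,-10,0,0,0.0235,0],[-19,-1.6,-10,0,0,0.0235,0],[-19,-1.6,-10,0,0,0.0235,0],[-19,-1.6,-10,0,0,0.0235,0],[-19,-1.6,-10,0,0,0.0235,0],[-19,-1.6,-10,0,0,0.0235,0],[0,0,-18,0,0,0,0],[0,0,-18,0,0,0,0],[0,0,-17,0,0,0,0],[0,0,0,0,0,0,0],[0,0,0,0,0,0,0]]}}

```text
time: 4.08
tool_pos: [524.2, -90.5, 120.3]
tcp_rot: [-3.142, 0.0, -3.002]
ft_force: [0.1, 0.1, 0.8]
gripper_width: 42.6
```

```bash
python3 - <<'E'
from h import *
w=wrist("w2");s=get_state();print(s["tool_pos"],s["tcp_rot"],s["gripper_width"],s["time"])
cv2.imwrite("pics/w2b.png",cv2.resize(w["color"][:,:,::-1],None,fx=1.5,fy=1.5,interpolation=cv2.INTER_CUBIC))
E
```

```text
[524.54096563 -90.533785   120.57372164] [-3.14125136e+00  1.01105381e-03 -3.00150339e+00] 42.74766240087369 4.125
```

View pics/w2b.png

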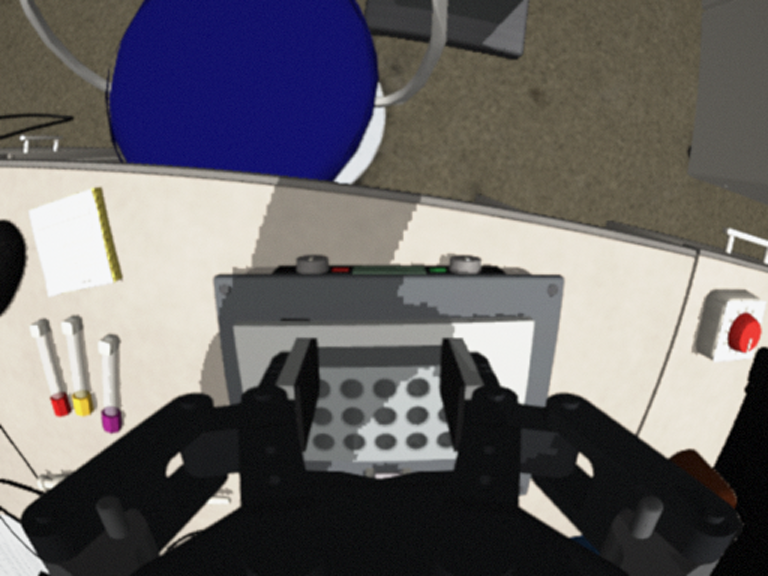

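The settled wrist view shows the deck's front corners at (216,277) and (562,275) and the plate's front corners at (237,326) and (533,320). The first wrist pose was read while the arm was still settling, so I'll re-measure from this one.

```bash
python3 - <<'E'
from meas import *
f=load("w2");g=cv2.cvtColor(f["color"],cv2.COLOR_RGB2GRAY)
def sub(p): return cv2.cornerSubPix(g,(np.array(p)/1.5).astype(np.float32).reshape(-1,1,2),(4,4),(-1,-1),(3,50,.01)).reshape(-1,2)
# deck front corners and plate front corners, plus mid-edge rows by gradient
def edge(cols,r0,r1):
    out=[]
    for u in cols:
        d=np.gradient(cv2.GaussianBlur(g,(5,1),0)[r0:r1,u].astype(float));i=np.argmax(abs(d));out.append((u,r0+i))
    return np.array(out)
for n,cols,r0,r1,z in(("deckfront",[155,165,175,345,355,365],178,192,60),("platefront",[165,170,175,330,335,340,345],208,222,75)):
    W=wray(f,edge(cols,r0,r1),z);k=np.polyfit(W[:,1],W[:,0],1);print(n,W[:,:2].round(1).tolist(),"yaw",-np.arctan(k[0]))
dc=sub([(216,277),(562,275)]);D=wray(f,dc,60);print(dc,D.round(1),np.linalg.norm(D[1]-D[0]))
pc=sub([(237,326),(533,320)]);Q=wray(f,pc,75);print(pc,Q.round(1),np.linalg.norm(Q[1]-Q[0]))
dd=(D[1]-D[0])/np.linalg.norm(D[1]-D[0]);yaw=np.arctan2(-dd[0],dd[1]);ex=np.array([np.cos(yaw),np.sin(yaw)]);ey=np.array([-ex[1],ex[0]])
for half in(83.5,85): print("yaw",yaw,"centre",D.mean(0)[:2]+half*ex)
q=(Q[1]-Q[0]);yb=np.arctan2(-q[0],q[1]);bx=np.array([np.cos(yb),np.sin(yb)]);B=Q.mean(0)[:2]+42.5*bx
C=D.mean(0)[:2]+84.2*ex;print("block",B,"rel",(B-C)@ex,(B-C)@ey,yb-yaw)
E
```

```text
deckfront [[530.5, -175.5], [525.8, -166.6], [528.1, -157.4], [504.3, -13.4], [506.4, -3.4], [505.9, 6.2]] yaw 0.13654503158143172
platefront [[555.2, -160.8], [554.5, -156.4], [553.8, -152.1], [533.3, -24.9], [532.7, -20.5], [532.2, -16.1], [530.8, -11.9]] yaw 0.15968728825021672
[[142.3118  183.64737]
 [374.5973  183.37193]] [[ 533.6 -187.4   60. ]
 [ 504.9   15.6   60. ]] 205.03206001756837
[[154.97607 216.88152]
 [355.5213  213.40794]] [[ 556.5 -169.7   75. ]
 [ 530.    -2.4   75. ]] 169.38779463822635
yaw 0.1405174825902106 centre [601.96684681 -74.18049881]
yaw 0.1405174825902106 centre [603.45206229 -73.97041554]
block [585.23941027 -79.38019537] rel -17.990811292221725 -2.8056767926670543 0.01653363846361769
```

Call:
{"method": "send_rows", "body": {"rows": [[0,0,-14,0,0,0,0],[0,0,-14,0,0,0,0],[0,0,-13,0,0,0,0],[4,0.55,0,0,0,0,0],[4,0.55,0,0,0,0,0],[4,0.55,0,0,0,0,0],[4,0.55,0,0,0,0,0],[0,0,0,0,0,0,0]]}}

```text
time: 5.12
tool_pos: [540.7, -88.2, 79.1]
tcp_rot: [-3.141, 0.001, -3.001]
ft_force: [-1.1, -0.2, 0.1]
gripper_width: 43.0
```

Call:
{"method": "send_rows", "body": {"rows": [[2,0.6,0,0,0,0,0],[2,0.6,0,0,0,0,0],[2,0.6,0,0,0,0,0],[2,0.6,0,0,0,0,0],[2,0.6,0,0,0,0,0],[2,0.6,0,0,0,0,0]]}}

```text
time: 5.88
tool_pos: [552.2, -84.5, 78.8]
tcp_rot: [3.141, -0.0, -3.001]
ft_force: [0.2, -0.4, -0.6]
gripper_width: 42.8
```

```bash
python3 - <<'E'
from h import *
w=wrist("w3");s=get_state();print(s["tool_pos"],s["tcp_rot"],s["ft_force"],s["time"])
f=cams.grab_frame("scene");P=load("scene0")
cv2.imwrite("pics/w3b.png",cv2.resize(w["color"][:,:,::-1],None,fx=1.5,fy=1.5,interpolation=cv2.INTER_CUBIC))
E
```

```text
[552.46074101 -84.51706489  78.85212046] [ 3.14151304e+00  3.28848256e-04 -3.00135478e+00] [-0.83089888 -0.758127    0.30243314] 5.925
```

View pics/w3b.png

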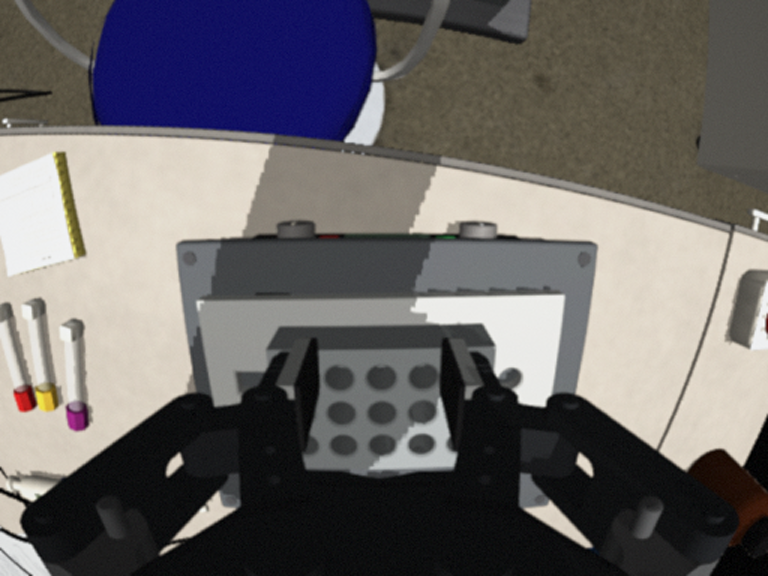

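```bash
cat >> meas.py <<'E'
def rel(f,deckpx,platepx,zp=75,s=1.5):
    g=cv2.cvtColor(f["color"],cv2.COLOR_RGB2GRAY)
    sub=lambda p:cv2.cornerSubPix(g,(np.array(p)/s).astype(np.float32).reshape(-1,1,2),(4,4),(-1,-1),(3,50,.01)).reshape(-1,2)
    a,b=sub(deckpx),sub(platepx);D=wray(f,a,60);Q=wray(f,b,zp)
    y=lambda d:np.arctan2(-d[0],d[1])
    ya,yb=y(D[1]-D[0]),y(Q[1]-Q[0]);e=lambda t:np.array([np.cos(t),np.sin(t)])
    C=D.mean(0)[:2]+84.2*e(ya);B=Q.mean(0)[:2]+42.5*e(yb);r=B-C
    ey=np.array([-np.sin(ya),np.cos(ya)])
    print("deck",(a*s).round(1).tolist(),np.linalg.norm(D[1]-D[0]).round(1),"C",C.round(1),"yaw",ya.round(4),"plate",(b*s).round(1).tolist(),np.linalg.norm(Q[1]-Q[0]).round(1),"B",B.round(1),"rel",(r@e(ya)).round(2),(r@ey).round(2),(yb-ya).round(4))
E
python3 - <<'E'
from meas import *
f=load("w3")
rel(f,[(178,244),(596,242)],[(198,300),(563,293)])
P=f["z_map"];print(f["cam_to_world"].round(2)[:3,3])
# heights (depth) along column of plate centre & well
F=foc(f)
def pt(u,v):
    u,v=u/1.5,v/1.5;p=np.array([u-f["cx"],v-f["cy"]]);r=np.hypot(*p);a=r/F;d=np.r_[p/r*np.sin(a),np.cos(a)];d=d/d[2]*P[int(v),int(u)]
    return (f["cam_to_world"]@np.r_[d,1])[:3].round(1)
for u,v in((230,310),(540,310),(380,345),(360,360),(298,365),(460,365),(300,440),(455,440),(200,260),(580,270)): print((u,v),pt(u,v))
E
```

```text
deck [[175.5, 243.3000030517578], [597.2000122070312, 244.39999389648438]] 206.9 C [604.2 -73.5] yaw 0.1377 plate [[197.10000610351562, 299.20001220703125], [563.9000244140625, 293.8999938964844]] 168.6 B [585.3 -79. ] rel -19.52 -2.87 0.0166
[485.44 -94.35 259.19]
(230, 310) [ 559.2 -152.6   74.3]
(540, 310) [539.6 -12.   74.3]
(380, 345) [556.  -84.   96.9]
(360, 360) [561.6 -91.1 101.2]
(298, 365) [ 545.5 -109.6  143.8]
(460, 365) [539.3 -62.9 143.1]
(300, 440) [ 563.3 -106.   155.8]
(455, 440) [556.5 -62.8 156.7]
(200, 260) [ 542.2 -174.5   58.4]
(580, 270) [520.8  11.2  59.5]
```

```bash
python3 - <<'E'
from meas import *
f=load("w3");P=f["z_map"];F=foc(f);TT=np.asarray(f["tool_from_camera"])
def pt(u,v):
    p=np.array([u-f["cx"],v-f["cy"]]);r=np.hypot(*p);a=r/F;d=np.r_[p/r*np.sin(a),np.cos(a)];d=d/d[2]*P[v,u]
    return (TT@np.r_[d,1])[:3].round(0).tolist()
for v in(226,230,235,240,250,260,275): print(v,[pt(u,v) for u in(196,200,204,206,208,210)])
for v in(226,230,235,240,250,260,275): print(v,[pt(u,v) for u in(294,298,302,306)])
E
```

```text
226 [[-4.0, -36.0, -11.0], [10.0, -27.0, -45.0], [10.0, -25.0, -45.0], [10.0, -24.0, -45.0], [10.0, -23.0, -46.0], [10.0, -21.0, -46.0]]
230 [[10.0, -28.0, -50.0], [10.0, -26.0, -50.0], [10.0, -24.0, -50.0], [10.0, -23.0, -50.0], [10.0, -22.0, -50.0], [8.0, -22.0, -45.0]]
235 [[10.0, -27.0, -55.0], [10.0, -25.0, -55.0], [10.0, -23.0, -55.0], [10.0, -22.0, -56.0], [8.0, -22.0, -52.0], [6.0, -22.0, -47.0]]
240 [[10.0, -26.0, -62.0], [11.0, -24.0, -62.0], [10.0, -22.0, -61.0], [9.0, -22.0, -59.0], [6.0, -22.0, -53.0], [3.0, -22.0, -46.0]]
250 [[10.0, -24.0, -71.0], [10.0, -22.0, -72.0], [7.0, -22.0, -64.0], [4.0, -22.0, -59.0], [2.0, -22.0, -55.0], [-2.0, -22.0, -48.0]]
260 [[8.0, -23.0, -76.0], [8.0, -22.0, -76.0], [4.0, -22.0, -68.0], [-0.0, -22.0, -61.0], [-4.0, -22.0, -55.0], [-7.0, -22.0, -50.0]]
275 [[2.0, -23.0, -79.0], [1.0, -22.0, -77.0], [-4.0, -22.0, -69.0], [-6.0, -22.0, -65.0], [-9.0, -22.0, -60.0], [-35.0, -28.0, -20.0]]
226 [[-4.0, 25.0, -13.0], [10.0, 22.0, -45.0], [9.0, 24.0, -44.0], [10.0, 26.0, -45.0]]
230 [[-4.0, 24.0, -19.0], [10.0, 21.0, -50.0], [10.0, 23.0, -50.0], [10.0, 25.0, -50.0]]
235 [[2.0, 21.0, -39.0], [10.0, 21.0, -55.0], [10.0, 22.0, -56.0], [10.0, 24.0, -56.0]]
240 [[1.0, 21.0, -43.0], [8.0, 21.0, -56.0], [10.0, 22.0, -62.0], [10.0, 23.0, -61.0]]
250 [[-3.0, 21.0, -46.0], [3.0, 21.0, -57.0], [7.0, 21.0, -65.0], [9.0, 22.0, -70.0]]
260 [[-9.0, 21.0, -47.0], [-2.0, 21.0, -57.0], [3.0, 21.0, -68.0], [9.0, 21.0, -77.0]]
275 [[67.0, -0.0, -180.0], [-7.0, 21.0, -63.0], [-2.0, 21.0, -72.0], [67.0, -0.0, -180.0]]
```

Contact was expected, but the block hasn't moved and the force reads zero. Wrist depth puts the half-open tips well above the TCP, so I'll raise, shut the fingers and check again.

Call:
{"method": "send_rows", "body": {"rows": [[-8,-1.1,10,0,0,0,0],[-8,-1.1,15,0,0,0,1],[0,0,15,0,0,0,1],[0,0,0,0,0,0,1],[0,0,0,0,0,0,1],[0,0,0,0,0,0,1],[0,0,0,0,0,0,1]]}}

```text
time: 6.85
tool_pos: [535.7, -86.6, 118.2]
tcp_rot: [3.141, -0.001, -3.001]
ft_force: [-0.3, 0.9, -0.4]
gripper_width: 0.0
```

```bash
python3 - <<'E'
from meas import *
f0=load("w0");f=wrist("w4");s=get_state();print(s["tool_pos"],s["gripper_width"])
sc=cams.grab_frame("side");np.savez("pics/side4.npz",**sc)
def wcl(f):
    F=foc(f);h,w=f["z_map"].shape;v,u=np.mgrid[:h,:w].astype(float);p=np.stack([u-f["cx"],v-f["cy"]],-1);r=np.hypot(p[...,0],p[...,1])+1e-9;a=r/F
    d=np.concatenate([p/r[...,None]*np.sin(a)[...,None],np.cos(a)[...,None]],-1);d=d/d[...,2:]*f["z_map"][...,None]
    T=np.asarray(f["tool_from_camera"]);return d@T[:3,:3].T+T[:3,3]
for n,x in(("w0",f0),("w3",load("w3")),("w4",f)):
    C=wcl(x);m=(abs(C[...,0])<14)&(abs(C[...,1])<60)&(C[...,2]>-100)&(C[...,2]<20)&(x["color"].max(-1)<110)
    p=C[m];print(n,len(p),[(int(lo),int(((p[:,2]>=lo)&(p[:,2]<lo+10)).sum()), p[(p[:,2]>=lo)&(p[:,2]<lo+10)][:,:2].min(0).round().tolist() if ((p[:,2]>=lo)&(p[:,2]<lo+10)).any() else 0) for lo in range(-90,20,10)])
Q=cloud(sc);m=(abs(Q[...,0]-s["tool_pos"][0])<25)&(abs(Q[...,1]-s["tool_pos"][1])<30)&(Q[...,2]>104);p=Q[m];print("side tips zmin",len(p),np.percentile(p[:,2],[0,2,5,10]) if len(p) else 0)
a=cv2.resize(f["color"][90:330,100:420,::-1],None,fx=1.25,fy=1.25);b=cv2.resize(sc["color"][90:290,170:430,::-1],None,fx=1.5,fy=1.5)
H=max(a.shape[0],b.shape[0]);pad=lambda i:cv2.copyMakeBorder(i,0,H-i.shape[0],0,0,0)
cv2.imwrite("pics/c4.png",np.hstack([pad(a),pad(b)]))
E
```

```text
[535.73492216 -86.66394795 118.32387852] -0.28797388132573853
w0 4538 [(-90, 952, [-5.0, -56.0]), (-80, 1204, [-11.0, -56.0]), (-70, 986, [-10.0, -56.0]), (-60, 559, [-10.0, -54.0]), (-50, 0, 0), (-40, 0, 0), (-30, 0, 0), (-20, 0, 0), (-10, 0, 0), (0, 0, 0), (10, 0, 0)]
w3 13221 [(-90, 1421, [-14.0, -53.0]), (-80, 1005, [-13.0, -33.0]), (-70, 844, [-12.0, -35.0]), (-60, 725, [-12.0, -36.0]), (-50, 416, [-12.0, -35.0]), (-40, 3, [-0.0, -22.0]), (-30, 351, [-14.0, -45.0]), (-20, 797, [-13.0, -46.0]), (-10, 821, [-5.0, -46.0]), (0, 637, [-5.0, -60.0]), (10, 1165, [6.0, -60.0])]
w4 8780 [(-90, 2244, [-13.0, -36.0]), (-80, 696, [-12.0, -19.0]), (-70, 544, [5.0, -14.0]), (-60, 527, [5.0, -14.0]), (-50, 303, [5.0, -14.0]), (-40, 0, 0), (-30, 0, 0), (-20, 0, 0), (-10, 0, 0), (0, 0, 0), (10, 0, 0)]
side tips zmin 1198 [156.69318622 165.21546361 172.21234829 187.16793109]
```

View pics/c4.png

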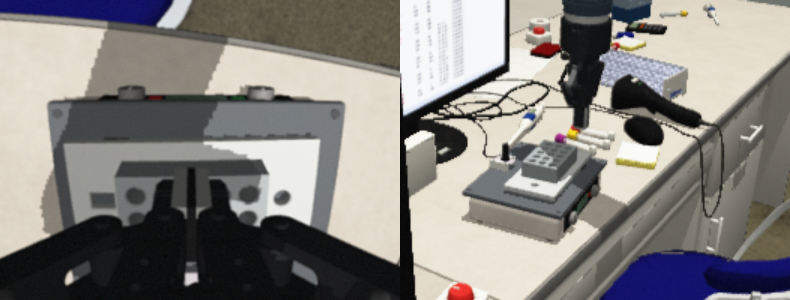

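Both cameras agree that the real tips end about 40 mm short of the reported TCP: z ≈ 157 shut against a reported 118, and about 45 mm short when half open. I'll lower to allow for that, with half-open tips at z ≈ 82.

Call:
{"method": "send_rows", "body": {"rows": [[0,0,0,0,0,0,0],[0,0,0,0,0,0,0],[0,0,-15,0,0,0,0],[0,0,-15,0,0,0,0],[0,0,-15,0,0,0,0],[0,0,-15,0,0,0,0],[0,0,-12,0,0,0,0],[0,0,-6,0,0,0,0],[0,0,-3,0,0,0,0],[0,0,0,0,0,0,0]]}}

```text
time: 8.2
tool_pos: [536.3, -86.8, 38.0]
tcp_rot: [-3.142, 0.0, -3.001]
ft_force: [-0.4, 0.1, -0.0]
gripper_width: 42.4
```

Call:
{"method": "send_rows", "body": {"rows": [[2,0.3,0,0,0,0,0],[2,0.3,0,0,0,0,0],[2,0.3,0,0,0,0,0],[1,0.15,0,0,0,0,0],[1,0.15,0,0,0,0,0]]}}

```text
time: 8.82
tool_pos: [543.8, -85.6, 37.8]
tcp_rot: [3.142, -0.001, -3.001]
ft_force: [-1.5, -0.5, 1.0]
gripper_width: 42.7
```

Call:
{"method": "send_rows", "body": {"rows": [[1,0.3,0,0,0,0,0],[1,0.3,0,0,0,0,0],[1,0.3,0,0,0,0,0],[1,0.3,0,0,0,0,0]]}}

```text
time: 9.32
tool_pos: [546.1, -84.6, 37.7]
tcp_rot: [-3.141, -0.003, -3.002]
ft_force: [-6.0, -2.2, 4.9]
gripper_width: 42.6
```

Call:
{"method": "send_rows", "body": {"rows": [[1.2,0.35,0,0,0,0,0],[1.2,0.35,0,0,0,0,0],[1.2,0.35,0,0,0,0,0],[1.2,0.35,0,0,0,0,0],[1.2,0.35,0,0,0,0,0]]}}

```text
time: 9.95
tool_pos: [552.0, -83.0, 37.7]
tcp_rot: [-3.141, -0.004, -3.002]
ft_force: [-5.6, -2.3, 4.9]
gripper_width: 42.7
```

```bash
python3 - <<'E'
from meas import *
w=wrist("w5");s=get_state();print(s["tool_pos"],s["tcp_rot"],s["ft_force"],s["time"])
cv2.imwrite("pics/w5b.png",cv2.resize(w["color"][:,:,::-1],None,fx=1.5,fy=1.5,interpolation=cv2.INTER_CUBIC))
E
```

```text
[552.24450508 -82.87129898  37.67227605] [-3.14148719 -0.00325893 -3.00181714] [-4.83709883 -1.10611394  3.93277004] 10.0
```

View pics/w5b.png

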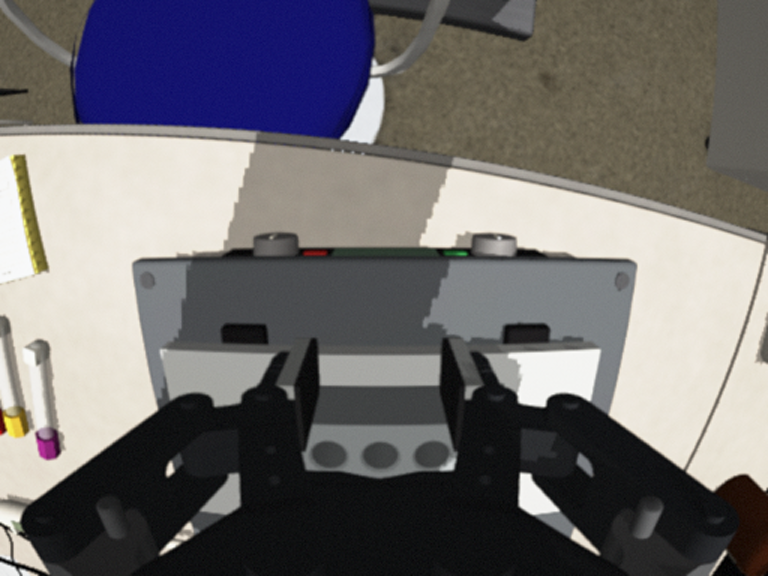

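Now the block is moving: its front edge is at row ~348 with corners (162,350) and (600,348). Both black rests show at (245,335) and (527,335), and the deck's front corners are at (134,262) and (636,262).

```bash
python3 - <<'E'
from meas import *
f=load("w5")
rel(f,[(134,263),(636,263)],[(162,350),(600,348)])
g=cv2.cvtColor(f["color"],cv2.COLOR_RGB2GRAY)
# rests' front top edges (x=-60,z=67): corners y= -64,-46,46,64
uv=np.array([(222,326),(267,326),(503,326),(549,326)])/1.5
W=wray(f,uv,67);print(W.round(1).tolist())
yaw=.139;ex=np.array([np.cos(yaw),np.sin(yaw)]);ey=np.array([-ex[1],ex[0]])
print("C from rests",W[:,:2].mean(0)+60*ex,"yaw",np.arctan2(-(W[2:].mean(0)-W[:2].mean(0))[0],(W[2:].mean(0)-W[:2].mean(0))[1]))
E
```

```text
deck [[131.5, 262.20001220703125], [636.5999755859375, 263.3999938964844]] 206.3 C [604.2 -73.6] yaw 0.1367 plate [[159.5, 347.79998779296875], [600.0, 348.3999938964844]] 169.0 B [593.2 -77.3] rel -11.38 -2.16 0.0007
[[552.7, -143.4, 67.0], [549.8, -125.7, 67.0], [537.7, -38.7, 67.0], [535.6, -20.0, 67.0]]
C from rests [603.3700763  -73.63496656] yaw 0.13783480318845873
```

Call:
{"method": "send_rows", "body": {"rows": [[1.1,0.5,0,0,0,0,0],[1.1,0.5,0,0,0,0,0],[1.1,0.5,0,0,0,0,0],[1.1,0.5,0,0,0,0,0],[1.1,0.5,0,0,0,0,0],[1.1,0.5,0,0,0,0,0]]}}

```text
time: 10.75
tool_pos: [562.1, -79.3, 38.0]
tcp_rot: [3.141, 0.002, -3.001]
ft_force: [-0.1, -0.7, 0.7]
gripper_width: 42.6
```

```bash
python3 - <<'E'
from meas import *
f=wrist("w6");s=get_state();print(s["tool_pos"],s["tcp_rot"],s["ft_force"],s["time"])
g=cv2.cvtColor(f["color"],cv2.COLOR_RGB2GRAY)
# rays of last corners pushed by expected motion
def proj(p):
    T=f["cam_to_world"];d=T[:3,:3].T@(np.array(p)-T[:3,3]);r=np.hypot(d[0],d[1]);a=np.arctan2(r,d[2]);return np.array([f["cx"],f["cy"]])+d[:2]/r*a*foc(f)
y=.137;ex=np.r_[np.cos(y),np.sin(y),0];ey=np.r_[-ex[1],ex[0],0];C=np.r_[603.8,-73.6,0]
dk=[proj(C-84.2*ex+s_*103.3*ey+[0,0,60])*1.5 for s_ in(-1,1)]
pk=[proj(C+(-5-42.5)*ex+(-1+s_*84.6)*ey+[0,0,75])*1.5 for s_ in(-1,1)]
print(np.round(dk),np.round(pk));rel(f,dk,pk)
cv2.imwrite("pics/w6b.png",cv2.resize(f["color"][130:300,60:450,::-1],None,fx=2,fy=2,interpolation=cv2.INTER_CUBIC))
E
```

```text
[562.22795779 -79.34981165  38.12772476] [ 3.14137055e+00  2.54990913e-03 -3.00100767e+00] [-0.03296395  0.45542342  0.742806  ] 10.8
[[124. 236.]
 [636. 238.]] [[156. 337.]
 [600. 338.]]
deck [[124.0, 238.0], [635.2000122070312, 238.5]] 206.6 C [604.3 -73.6] yaw 0.1386 plate [[155.6999969482422, 337.8999938964844], [599.5, 338.1000061035156]] 169.3 B [599.2 -75.2] rel -5.35 -0.89 0.0006
```

View pics/w6b.png

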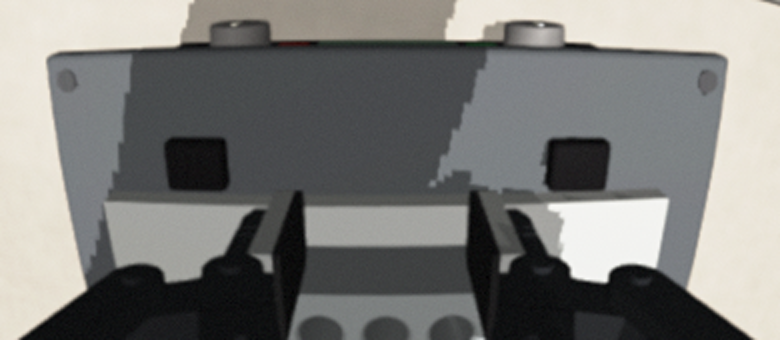

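The force has fallen to zero, and both rests are fully clear in front of the plate edge (rests at rows 138–190, edge at ~195). That looks like the drop, so I'll verify it by depth.

```bash
python3 - <<'E'
from meas import *
def wc(f):
    F=foc(f);h,w=f["z_map"].shape;v,u=np.mgrid[:h,:w].astype(float);p=np.stack([u-f["cx"],v-f["cy"]],-1);r=np.hypot(p[...,0],p[...,1])+1e-9;a=r/F
    d=np.concatenate([p/r[...,None]*np.sin(a)[...,None],np.cos(a)[...,None]],-1);d=d/d[...,2:]*f["z_map"][...,None]
    T=f["cam_to_world"];return d@T[:3,:3].T+T[:3,3]
for n in("w5","w6"):
    f=load(n);W=wc(f);y=.138;C=np.r_[603.8,-73.6]
    X=(W[...,0]-C[0])*np.cos(y)+(W[...,1]-C[1])*np.sin(y);Y=-(W[...,0]-C[0])*np.sin(y)+(W[...,1]-C[1])*np.cos(y);Z=W[...,2]
    def med(x0,x1,y0,y1,zl,zh):
        m=(X>x0)&(X<x1)&(Y>y0)&(Y<y1)&(Z>zl)&(Z<zh);return m.sum(),np.median(Z[m]).round(2) if m.any() else None
    print(n,"deck",med(-80,-65,-40,40,50,70),"restsR/L",med(-58,-50,-62,-48,62,72),med(-58,-50,48,62,62,72),"plateR",med(-38,-28,-78,-50,60,90),"plateL",med(-38,-28,50,78,60,90),"plate mid",med(-41,-34,-15,15,60,90),"welltop",med(-20,20,-20,20,85,110))
f=load("w6");rel(f,[(124,238),(635,238)],[(156,338),(600,338)],zp=68)
E
```

```text
w5 deck (np.int64(3579), np.float64(59.25)) restsR/L (np.int64(288), np.float64(66.47)) (np.int64(275), np.float64(66.59)) plateR (np.int64(316), np.float64(74.09)) plateL (np.int64(350), np.float64(74.18)) plate mid (np.int64(853), np.float64(81.88)) welltop (np.int64(55), np.float64(99.95))
w6 deck (np.int64(3782), np.float64(59.3)) restsR/L (np.int64(308), np.float64(66.24)) (np.int64(302), np.float64(66.28)) plateR (np.int64(643), np.float64(67.16)) plateL (np.int64(636), np.float64(67.22)) plate mid (np.int64(612), np.float64(67.17)) welltop (np.int64(1501), np.float64(92.73))
deck [[124.0, 238.0], [635.2000122070312, 238.5]] 206.6 C [604.3 -73.6] yaw 0.1386 plate [[155.60000610351562, 337.8999938964844], [600.0, 338.0]] 177.8 B [602.2 -74.7] rel -2.32 -0.82 0.0008
```

The block is seated: the plate top fell 7 mm on both sides, to deck + 8 mm, and lies level. Next I back off, rise, shut the fingers and go behind the post.

Call:
{"method": "send_rows", "body": {"rows": [[-4,-0.5,0,0,0,0,0],[0,0,15,0,0,0,0],[0,0,15,0,0,0,1],[0,0,15,0,0,0,1],[0,0,15,0,0,0,1],[16.6,2.3,0,0,0,0,1],[16.6,2.3,0,0,0,0,1],[16.6,2.3,0,0,0,0,1],[16.6,2.3,0,0,0,0,1],[16.6,2.3,0,0,0,0,1],[16.6,2.3,0,0,0,0,1],[16.6,2.3,0,0,0,0,1],[16.6,2.3,0,0,0,0,1],[0,0,0,0,0,0,1],[0,0,0,0,0,0,1]]}}

```text
time: 12.68
tool_pos: [689.0, -61.8, 98.1]
tcp_rot: [3.141, -0.0, -3.001]
ft_force: [-0.9, -0.6, -0.1]
gripper_width: 0.1
```

```bash
python3 - <<'E'
from meas import *
f=wrist("w7");s=get_state();print(s["tool_pos"],s["tcp_rot"],s["ft_force"],s["time"])
cv2.imwrite("pics/w7b.png",cv2.resize(f["color"][:,:,::-1],None,fx=1.5,fy=1.5,interpolation=cv2.INTER_CUBIC))
E
```

```text
[688.79194204 -61.83299754  98.07913502] [ 3.14146851e+00 -4.82879729e-04 -3.00155820e+00] [ 0.22356073 -0.12874985  0.43964525] 12.725
```

View pics/w7b.png

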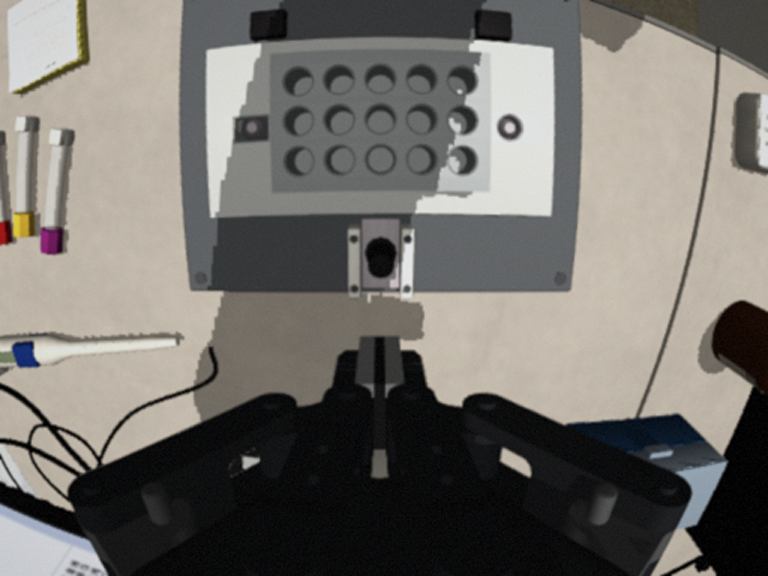

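The pins are visible in both holes, at (510,127) and (250,128). The post at (380,257) is in line with the shut fingers at (380,345). Descending to about 84 mm tip height, then pushing in -x.

Call:
{"method": "send_rows", "body": {"rows": [[0,0,-15,0,0,0,1],[0,0,-15,0,0,0,1],[0,0,-15,0,0,0,1],[0,0,-9,0,0,0,1],[0,0,0,0,0,0,1]]}}

```text
time: 13.35
tool_pos: [688.4, -61.5, 42.4]
tcp_rot: [3.141, -0.002, -3.001]
ft_force: [0.5, 0.3, 0.1]
gripper_width: -0.2
```

Call:
{"method": "send_rows", "body": {"rows": [[-2,-0.3,0,0,0,0,1],[-2,-0.3,0,0,0,0,1],[-2,-0.3,0,0,0,0,1],[-1.5,-0.2,0,0,0,0,1],[-1.5,-0.2,0,0,0,0,1],[-1.5,-0.2,0,0,0,0,1]]}}

```text
time: 14.1
tool_pos: [679.3, -63.2, 44.0]
tcp_rot: [3.142, 0.001, -3.001]
ft_force: [1.3, 0.4, -1.2]
gripper_width: -0.0
```

Call:
{"method": "send_rows", "body": {"rows": [[-1.5,-0.2,0,0,0,0,1],[-1.5,-0.2,0,0,0,0,1],[-1.5,-0.2,0,0,0,0,1],[-1.5,-0.2,0,0,0,0,1]]}}

```text
time: 14.6
tool_pos: [673.0, -64.1, 43.9]
tcp_rot: [3.142, 0.0, -3.001]
ft_force: [1.6, -0.7, 0.5]
gripper_width: -0.2
```

Call:
{"method": "send_rows", "body": {"rows": [[-1.5,-0.2,0,0,0,0,1],[-1.5,-0.2,0,0,0,0,1],[-1,-0.14,0,0,0,0,1],[-1,-0.14,0,0,0,0,1]]}}

```text
time: 15.1
tool_pos: [668.0, -64.8, 43.9]
tcp_rot: [3.142, 0.0, -3.001]
ft_force: [2.1, 0.2, 0.7]
gripper_width: -0.1
```

Call:
{"method": "send_rows", "body": {"rows": [[-1,-0.14,0,0,0,0,1],[-1,-0.14,0,0,0,0,1]]}}

```text
time: 15.35
tool_pos: [667.6, -64.8, 44.1]
tcp_rot: [3.141, 0.003, -3.001]
ft_force: [7.4, 1.1, -2.4]
gripper_width: 0.3
```

The tool has stopped at rel x ≈ 64.5 (expected home 65) and the force rose to 7 N, so the latch is against its stop. Retreating to check.

Call:
{"method": "send_rows", "body": {"rows": [[4,0.5,0,0,0,0,1],[6,0.8,0,0,0,0,1],[8,1.1,0,0,0,0,1],[0,0,15,0,0,0,1],[0,0,20,0,0,0,1],[0,0,20,0,0,0,1],[0,0,20,0,0,0,1],[0,0,0,0,0,0,1],[0,0,0,0,0,0,1]]}}

```text
time: 16.48
tool_pos: [683.8, -62.6, 118.6]
tcp_rot: [3.141, -0.0, -3.001]
ft_force: [0.5, 0.4, -1.1]
gripper_width: -0.2
```

```bash
python3 - <<'E'
from meas import *
f=wrist("w8");s=get_state();print(s["tool_pos"],s["ft_force"],s["time"])
cv2.imwrite("pics/w8b.png",cv2.resize(f["color"][20:260,100:400,::-1],None,fx=2.5,fy=2.5,interpolation=cv2.INTER_CUBIC))
E
```

```text
[683.33418271 -62.52694842 117.99549237] [-0.17859181 -0.1823259  -1.22529901] 16.525
```

View pics/w8b.png

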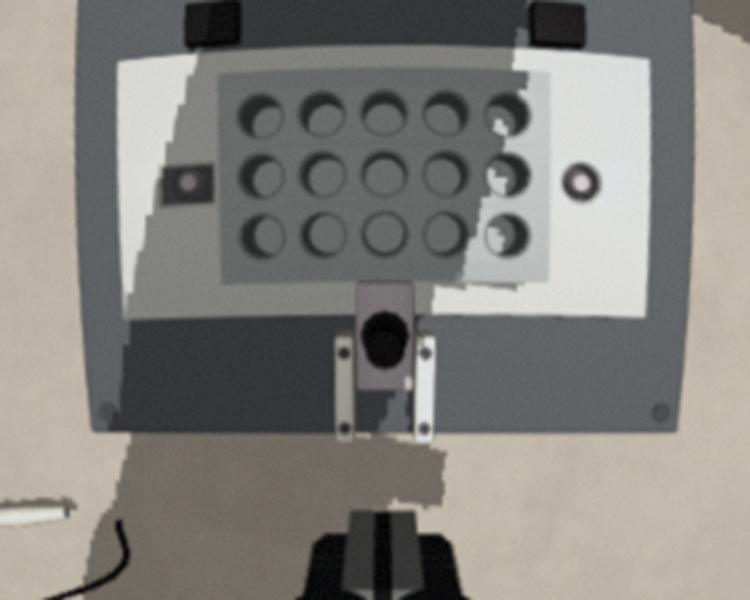

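The bolt reaches from (385,283) across the plate's rear edge at row ~318, the pins are centred in both holes, and the fingers are clear. I'll do one number check and hand in.

```bash
python3 - <<'E'
from meas import *
from rig import ticket
f=load("w8");px=lambda u,v:(u/2.5+100,v/2.5+20)
e=np.array([np.cos(.138),np.sin(.138)]);t=wray(f,px(385,283),73.5)[0,:2];p=wray(f,[px(340,317.5),px(430,317.5)],68)[:,:2].mean(0)
ov=(p-t)@e;print("bolt overlap",ov)
L,S=wray(f,[px(582,182),px(188,184)],68);print("hole gap",np.linalg.norm(L-S))
if ov>8: ticket.close_job();print("closed")
E
```

```text
bolt overlap 11.30739977450379
hole gap 123.32113395184095
the job is handed in; nothing more can be done
closed
```

The block is seated on its pins with the latch home over its edge, and I handed the job in at about 16.5 s. The hand-in gives no verdict.

**What I did**
- I pushed the front of the well block with two half-open fingertips, moving diagonally. That squared the block and slid it about 19 mm back and 3 mm sideways until it dropped over the pins.
- I then went behind the post with the fingers shut and pushed it towards the block. The tool stopped and the force rose from about 2 N to 7 N, so the bolt was at its stop. I backed off clear.

**Last checks**
- **Block:** the plate top fell 7 mm on both sides and ended 7.9 mm above the deck, so it lies flat. Both pins show centred in their holes.
- **Latch:** the bolt measured 11.3 mm over the plate edge, against a nominal 10 mm.
- **Bystanders:** I kept clear of all of them and they looked unmoved in the wrist views, but I did not measure their positions again.

**What disagreed**
- **Fingertips:** the tips end about 40 mm short of the stated TCP (about 45 mm half open), confirmed by two cameras. My first push therefore passed over the block without touching it, and I lowered the tool to allow for this.
- **First wrist measurement:** it was taken while the arm was still settling and was a few millimetres off. I replaced it with a settled one.
- **Seated position:** the estimate from the plate's front corners gave 2.3 mm forward and 0.8 mm sideways. The plate length in that check came out 178 mm instead of 170 mm, because I reused corner positions picked for the raised plate. I relied on the height drop and the pins visible in the holes instead.

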